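# Nest four hub flanges in a transport tray

## Robot

A 6-joint arm with a two-finger parallel gripper is mounted at the origin on a cart in front of the work surface, level with it; the furniture and walls round the work are solid. World frame = base frame: x ahead of the robot, y to its left, z up, the work surface at z = 0. Lengths are in m, angles in rad, forces in N, time in s.
With the tool pointing down it reaches from about 0.25 to 0.725 m from the base axis. Payload 4 kg.
Tool frame: the origin (TCP) lies at the very end of the fingers, on their centre line; the grasp point (between the pads) lies 19 mm behind it; z points along the fingers, y is the line along which they close (so a half turn about z gives the same grasp; the last joint's range is limited). The gripper opens to 85 mm and grips with 20 to 120 N. Pads are 22 mm wide; open, the fingers measure 114 mm over their backs; the gripper's body (76 mm by 85 mm) begins 54 mm behind the grasp point. The pads swing forward as they close: fully open they stand 13 mm farther back than shut.
Start: joints at [1.256, 0.241, 0.005, 1.335, 0, 1.571], TCP at [0.155, 0.475, 0.231] pointing down, gripper open.
Joint ranges: [-2.72, 2.72], [-1.05, 1.87], [-1.09, 1.28], [-1.99, 2.15], [-1.42, 1.44], [-3.14, 3.14]. Speed limits (rad/s): [2.79, 2.79, 3.14, 3.14, 3.14, 3.14].

## Interface

Orientations are given as a unit quaternion [x, y, z, w].
In Python, from workcell import bot, vision, workorder gives the robot as it stands.
- The arm moves only by the shell command python3 -m creep 'ROWS' [OPENING]. ROWS is JSON, a list of rows, each a list of 2 entries, a list of its own where there are three numbers: the shift along the tool's x, y, z in mm, then the turn, a rotation vector about the tool's x, y, z in rad. In form: [[[dx, dy, dz], [wx, wy, wz]], ...]. A call has 1 to 12 rows; each row shifts and turns the commanded pose from where the row before left it, along the tool's axes as they then stand; what a row does not reach is not made up. A row lasts 1/8 s, in which the tool goes at most 62.5 mm and 10.7 degrees, less where a joint would pass 70% of its speed; a pose out of reach is approached as far as the arm can. A call is refused whole if a number of a shift passes 62.5 or a number of a turn 0.188, either way. A call with a gripper value outside its range is refused whole. OPENING is the finger opening in mm, from 0 to 85.4, set as the call begins (- or left out, the last holds). The fingers move at their own pace and stop on an object; the grip force is fixed at half the most. Time passes only in rows, so rows that do not move let the fingers close. It gives the time, the measured TCP pose, the force, the opening and the grip force at its end, in the units of the state.
- bot.get_obs(): the state, without advancing time (a new reading comes with each control period).
- vision.camera(name): name is "scene" or "top"; returns a dict with "image" (480x640x3 uint8, blue, green, red), "z_map" (480x640 float32, m along the optical axis (not along the pixel's ray), 0 where there is no reading), "K" (3x3 intrinsics, pixels), "k1" (the pictures are not rectified: a ray, as slopes to the right and down, at radius r is drawn at 1 + k1 r^2 times it, then the intrinsics apply), "rvec" (rotation vector, rad) and "tvec" (3), from world to camera coordinates, as OpenCV has them. Camera axes: x right, y down, z forward; pixel columns grow to the right and rows downward; lengths in m; the calibration is good to about 2 mm. A picture is of the moment at which its call begins.
- workorder.job_done(): hands the job in; it is judged then, once.
Trained networks look in a picture, given as the dict that the camera call returned (one of the last four; its "shot" number tells which), for a name from the list of things; names that differ only in an ending like _2 or _b are one class to them, and where a whole thing is asked for, a point or a joint stands for the part that bears it (a point fixed in the world has none). Each returns a list of dicts, best first, with "score" (0 to 1); they miss things now and then, are a little off and sometimes report something else, mostly with a low value. They report only what shows in the picture. A call takes as long as a camera call. They do not tell look-alikes from the thing itself.
- vision.spot_in(picture, query): "position" ([column, row] in pixels, amid what is visible of it).
- vision.place_of(picture, query): "position" ([column, row] in pixels: a listed point, or the origin of a listed thing).
The state is a dict: "clock": time; "joint_pos": joint angles; "joint_vel": joint speeds; "tau": joint torques, N m; "eef_pos": TCP position; "tool_rot": TCP orientation; "ft_force": force on the tool from outside, world axes, zero at the start; "ft_torque": the same for the moment, N m; "grip_width": finger opening in m; "grasp_force": force on a finger pad.
Only numpy, scipy, OpenCV 4.12 (cv2) and the standard library are available. Lean on these libraries where they do the work, as an engineer would, in place of code of your own. Each camera call takes 0.05 s, during which the arm holds its last target. There are 200 camera calls.

## Task

Pack the four hat-shaped flanges, each kept the way up it stands, in the blue tray as a tight nest of two stacks turned alternately: on the tray's floor one crown up and one crown down side by side with their brims overlapping, then a crown-up one brim squarely on brim, and a crown-down one crown squarely on crown. A brim cannot be let down past another brim above it, so mind the order. Leave all flanges level and at rest, and do not shift or knock over the sand timer, jar, mug, pestle or marker pen.

Things in the scene. Friction and masses are not known exactly. Their poses are not given: they have to be found in the camera images.
- flange_up_a_mid (a point): aluminium hat-shaped hub flange standing crown up: brim 68 mm across and 10 mm thick at the bottom (with six bolt holes), then a plain round crown 36 mm across up to its full height of 52 mm; 0.15 to 0.31 kg, round, so its yaw does not matter. The point is at its centre, 26 mm above its underside; z up. Take it by the crown.
- flange_up_b_mid (a point): aluminium hat-shaped hub flange standing crown up: brim 68 mm across and 10 mm thick at the bottom (with six bolt holes), then a plain round crown 36 mm across up to its full height of 52 mm; 0.15 to 0.31 kg, round, so its yaw does not matter. The point is at its centre, 26 mm above its underside; z up. Take it by the crown.
- flange_down_a_mid (a point): the same hat-shaped flange standing crown down: crown 36 mm across on the table, 42 mm tall, and the brim, 68 mm across and 10 mm thick, at the top (42 to 52 mm above its underside); 0.15 to 0.31 kg. The point is at its centre, 26 mm above its underside; z up. Take it across the brim.
- flange_down_b_mid (a point): the same hat-shaped flange standing crown down: crown 36 mm across on the table, 42 mm tall, and the brim, 68 mm across and 10 mm thick, at the top (42 to 52 mm above its underside); 0.15 to 0.31 kg. The point is at its centre, 26 mm above its underside; z up. Take it across the brim.
- tray: blue tray fixed to the table; origin at the centre of its underside, x along its length. Floor 6 mm above the table; bay 132 mm long (x), 84 mm wide (y), outside 156 x 100. End plates 10 mm thick, tops 56 mm over the table; side rails only 14 mm high. Either end may take either flange. An up and a down flange touching side by side take 120 mm (centres 52 apart); two the same way up do not fit.
- sand_timer: bystander: sand timer with green octagonal caps, 42 mm across and 104 mm tall, standing loose among the flanges; origin at the centre of its underside, z up.
- sample_jar: bystander: glass jar with a green lid, 64 mm across and 136 mm tall, loose; origin at the centre of its underside, z up.
- mug: bystander: spotted mug, loose, 91 mm tall; origin at the middle of its 82 x 114 mm outline at the underside; the round body (82 mm) is centred 17 mm towards +y, the handle points to -y.
- pestle: bystander: white pestle lying loose, 119 mm long along its y, 27 mm thick; origin at the centre of its underside.
- marker_pen: bystander: white marker pen with a blue cap lying loose, 132 mm long along its y, 15 mm thick; origin at the centre of its underside.
Not all that is in view belongs to the job. Leave any pink look-alike of the part that bears flange_down_a_mid alone.

How it is judged:
At the end, for the whole second after the job is handed in: On the tray floor one crown-up and one crown-down flange, centres at most 68 mm apart and within 15 mm of its middle line; a crown-up one on the crown-down one, a crown-down one on the crown-up one, each centred within 10 mm and seated within 4 mm; all level (0.06 rad) and at rest (((z of flange_up_a_mid in the frame of tray between 0.029 and 0.035 m and y of flange_up_a_mid in the frame of tray between -0.015 and 0.015 m and x of flange_up_a_mid in the frame of tray between -0.045 and 0.045 m and z of flange_down_a_mid in the frame of tray between 0.029 and 0.035 m and y of flange_down_a_mid in the frame of tray between -0.015 and 0.015 m and x of flange_down_a_mid in the frame of tray between -0.045 and 0.045 m and z of flange_up_b_mid in the frame of tray between 0.08 and 0.088 m and z of flange_down_b_mid in the frame of tray between 0.08 and 0.088 m and horizontal distance between flange_up_a_mid and flange_down_a_mid below 0.068 m and horizontal distance between flange_down_a_mid and flange_up_b_mid below 0.01 m and horizontal distance between flange_up_a_mid and flange_down_b_mid below 0.01 m) or (z of flange_up_a_mid in the frame of tray between 0.029 and 0.035 m and y of flange_up_a_mid in the frame of tray between -0.015 and 0.015 m and x of flange_up_a_mid in the frame of tray between -0.045 and 0.045 m and z of flange_down_b_mid in the frame of tray between 0.029 and 0.035 m and y of flange_down_b_mid in the frame of tray between -0.015 and 0.015 m and x of flange_down_b_mid in the frame of tray between -0.045 and 0.045 m and z of flange_up_b_mid in the frame of tray between 0.08 and 0.088 m and z of flange_down_a_mid in the frame of tray between 0.08 and 0.088 m and horizontal distance between flange_up_a_mid and flange_down_b_mid below 0.068 m and horizontal distance between flange_down_b_mid and flange_up_b_mid below 0.01 m and horizontal distance between flange_up_a_mid and flange_down_a_mid below 0.01 m) or (z of flange_up_b_mid in the frame of tray between 0.029 and 0.035 m and y of flange_up_b_mid in the frame of tray between -0.015 and 0.015 m and x of flange_up_b_mid in the frame of tray between -0.045 and 0.045 m and z of flange_down_a_mid in the frame of tray between 0.029 and 0.035 m and y of flange_down_a_mid in the frame of tray between -0.015 and 0.015 m and x of flange_down_a_mid in the frame of tray between -0.045 and 0.045 m and z of flange_up_a_mid in the frame of tray between 0.08 and 0.088 m and z of flange_down_b_mid in the frame of tray between 0.08 and 0.088 m and horizontal distance between flange_up_b_mid and flange_down_a_mid below 0.068 m and horizontal distance between flange_down_a_mid and flange_up_a_mid below 0.01 m and horizontal distance between flange_up_b_mid and flange_down_b_mid below 0.01 m) or (z of flange_up_b_mid in the frame of tray between 0.029 and 0.035 m and y of flange_up_b_mid in the frame of tray between -0.015 and 0.015 m and x of flange_up_b_mid in the frame of tray between -0.045 and 0.045 m and z of flange_down_b_mid in the frame of tray between 0.029 and 0.035 m and y of flange_down_b_mid in the frame of tray between -0.015 and 0.015 m and x of flange_down_b_mid in the frame of tray between -0.045 and 0.045 m and z of flange_up_a_mid in the frame of tray between 0.08 and 0.088 m and z of flange_down_a_mid in the frame of tray between 0.08 and 0.088 m and horizontal distance between flange_up_b_mid and flange_down_b_mid below 0.068 m and horizontal distance between flange_down_b_mid and flange_up_a_mid below 0.01 m and horizontal distance between flange_up_b_mid and flange_down_a_mid below 0.01 m)) and angle between each of flange_up_a_mid, flange_up_b_mid, flange_down_a_mid, flange_down_b_mid's own z axis and vertical below 0.06 rad and linear speed of each of flange_up_a, flange_up_b, flange_down_a, flange_down_b below 0.02 m/s and angular speed of each of flange_up_a, flange_up_b, flange_down_a, flange_down_b below 0.2 rad/s); the robot touches nothing.
It fails at once if a bystander (sand timer, jar, mug, pestle, marker pen) is shifted by more than 25 mm or knocked over (distance of any of sand_timer, sample_jar, mug, pestle, marker_pen from where it was at the start of the episode above 0.025 m or angle between any of sand_timer, sample_jar, mug's own z axis and vertical above 0.4 rad).
It also fails if it takes over 72 s, if anything falls off the work surface, if the arm or the gripper's body presses on something with over 40 N, if the wrist force passes 120 N, or if a joint passes its speed limit or range.

## Working session

There is one attempt and no reset: what is moved stays moved. The work goes in short steps, Python scripts to look and compute and a shell command to move; the robot and the scene stay as the last step left them, time stands still between calls to the robot, and variables do not carry over. Pictures are saved under pics/ and viewed, at most 10 in all, crops included, and the job is handed in when it is done.

```bash
mkdir -p pics; cat > h.py <<'E'
import numpy as np, cv2
from scipy.spatial.transform import Rotation as R
from workcell import bot, vision, workorder
def ray(p,uv):
    K=p["K"];x=(uv[0]-K[0,0]*0-K[0,2])/K[0,0];y=(uv[1]-K[1,2])/K[1,1]
    rd=np.hypot(x,y);r=rd
    for _ in range(20): r=rd/(1+p["k1"]*r*r)
    s=r/rd if rd>0 else 1
    return np.array([x*s,y*s,1.])
def cam(p):
    M=R.from_rotvec(np.ravel(p["rvec"])).as_matrix();return M,np.ravel(p["tvec"])
def at_z(p,uv,z):
    M,t=cam(p);d=M.T@ray(p,uv);c=-M.T@t
    return c+d*(z-c[2])/d[2]
def cloud(p):
    v,u=np.mgrid[0:480,0:640];K=p["K"]
    x=(u-K[0,2])/K[0,0];y=(v-K[1,2])/K[1,1];rd=np.hypot(x,y);r=rd.copy()
    for _ in range(20): r=rd/(1+p["k1"]*r*r)
    s=r/np.maximum(rd,1e-9);z=p["z_map"]
    C=np.stack([x*s*z,y*s*z,z],-1);M,t=cam(p)
    W=(C-t)@M;W[z<=0]=np.nan
    return W
E
cat > a.py <<'E'
from h import *
o=bot.get_obs();print(o["clock"],o["eef_pos"],o["tool_rot"])
for n in ["top","scene"]:
    p=vision.camera(n);cv2.imwrite(f"pics/{n}0.png",p["image"]);np.savez(f"{n}0.npz",**{k:np.array(v) for k,v in p.items()})
    M,t=cam(p);print(n,-M.T@t)
    for q,z in [("flange_up_a_mid",.026),("flange_down_a_mid",.026),("tray",0),("sand_timer",0),("sample_jar",0),("mug",0),("pestle",0),("marker_pen",0)]:
        for d in vision.place_of(p,q):
            if d["score"]>.2: print(q,round(d["score"],2),np.round(d["position"]),np.round(at_z(p,d["position"],z),3)[:2])
E
python3 a.py
```

```text
0.0 [0.15459719 0.47482195 0.23039825] [ 1.56754453e-01  9.87637041e-01 -1.04307657e-03 -1.69232202e-04]
top [0.34320688 0.27272049 1.49937352]
flange_up_a_mid 0.58 [298. 231.] [0.572 0.319]
flange_down_a_mid 0.63 [138. 283.] [0.424 0.746]
flange_down_a_mid 0.62 [297. 295.] [0.4   0.319]
tray 0.95 [467. 283.] [ 0.443 -0.144]
tray 0.6 [385. 290.] [0.419 0.079]
sand_timer 0.61 [335. 262.] [0.492 0.218]
sample_jar 0.74 [351. 206.] [0.649 0.176]
pestle 0.58 [296. 188.] [0.698 0.329]
marker_pen 0.71 [334. 303.] [0.381 0.218]
scene [-0.23352401 -0.27739851  1.10734595]
flange_up_a_mid 0.64 [315. 236.] [0.577 0.31 ]
flange_down_a_mid 0.75 [275. 276.] [0.394 0.316]
tray 0.68 [429. 347.] [ 0.445 -0.133]
sand_timer 0.97 [324. 275.] [0.487 0.218]
sample_jar 0.61 [368. 243.] [0.66  0.176]
mug 0.6 [280. 222.] [0.584 0.446]
pestle 0.56 [333. 217.] [0.692 0.323]
marker_pen 0.61 [298. 303.] [0.369 0.223]
```

View pics/top0.png

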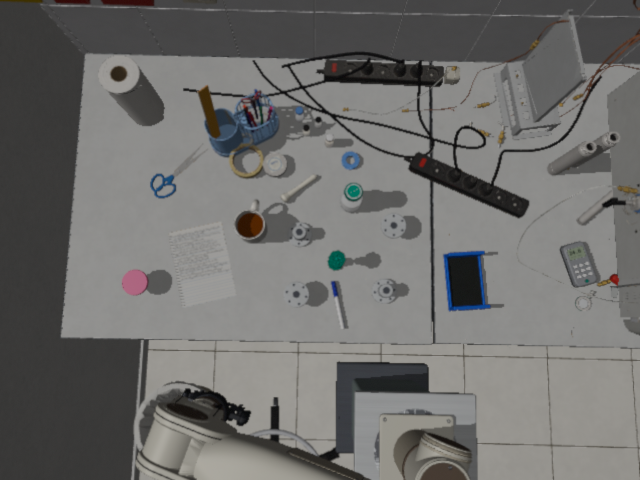

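View pics/scene0.png

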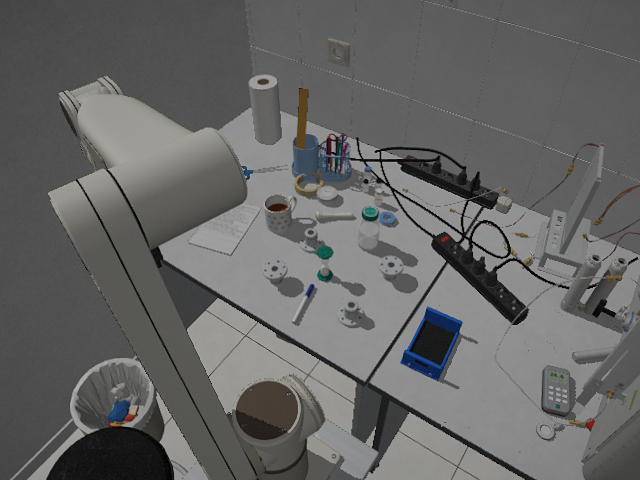

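The top view shows the crown-up flanges at about (301,234) and (385,291), and the crown-down ones at (297,294) and (394,225). The tray is at (466,281) with its length roughly along world x; the pink disc at (135,282) is the look-alike. The scene view agrees. Next I refine the positions with the depth map.

```bash
cat > m.py <<'E'
from h import *
def disc(W,c,z,r,band=.006):
    m=(np.abs(W[...,2]-z)<band)&(np.hypot(W[...,0]-c[0],W[...,1]-c[1])<r)
    q=W[m][:,:2].astype(np.float32)
    if len(q)<5: return len(q)
    (x,y),rr=cv2.minEnclosingCircle(q);return len(q),np.round([x,y,rr],4),np.round(q.mean(0),4),np.round(np.median(W[m][:,2]),4)
if __name__=="__main__":
  for n in ["top","scene"]:
    p=dict(np.load(f"{n}0.npz"));W=cloud(p)
    print(n)
    for nm,uv,z in [("upA",(301,232),.052),("upB",(385,289),.052),("dnA",(297,294),.052),("dnB",(394,225),.052)]:
        c=at_z(dict(np.load("top0.npz")),uv,z)
        print(nm,np.round(c,3),disc(W,c,z,.05))
    # tray end plates
    c=np.array([.443,-.14]);m=(np.abs(W[...,0]-c[0])<.11)&(np.abs(W[...,1]-c[1])<.08)&(W[...,2]>.045)&(W[...,2]<.065)
    q=W[m];a=q[q[:,0]>c[0]];b=q[q[:,0]<=c[0]];print(len(a),len(b),a.mean(0),b.mean(0),a[:,1].min(),a[:,1].max(),b[:,1].min(),b[:,1].max())
    m=(np.abs(W[...,0]-c[0])<.11)&(np.abs(W[...,1]-c[1])<.08)&(W[...,2]>.005)
    print(cv2.minAreaRect(W[m][:,:2].astype(np.float32)))
    for nm,uvz in [("timer",(.49,.218)),("jar",(.65,.176)),("mug",(.58,.44))]:
        m=(np.hypot(W[...,0]-uvz[0],W[...,1]-uvz[1])<.09)&(W[...,2]>.08)
        print(nm,np.nanmax(W[m][:,2]) if m.any() else 0,cv2.minAreaRect(W[m][:,:2].astype(np.float32)) if m.any() else 0)
E
python3 m.py
```

```text
top
upA [0.566 0.312 0.052] (137, array([0.5655, 0.3163, 0.0182]), array([0.5652, 0.3163], dtype=float32), np.float64(0.052))
upB [0.419 0.087 0.052] (133, array([0.415 , 0.0838, 0.0181]), array([0.415 , 0.0832], dtype=float32), np.float64(0.0527))
dnA [0.401 0.318 0.052] (489, array([0.4003, 0.3199, 0.0339]), array([0.4004, 0.3197], dtype=float32), np.float64(0.0522))
dnB [0.59  0.063 0.052] (458, array([0.5891, 0.0641, 0.0346]), array([0.5887, 0.0641], dtype=float32), np.float64(0.0521))
143 142 [ 0.51685135 -0.12761369  0.05495639] [ 0.37604981 -0.13699231  0.05578199] -0.17469399557047358 -0.0809288717315762 -0.18396564099673707 -0.09025995545486866
((0.4431171715259552, -0.13947927951812744), (0.15867404639720917, 0.21928288042545319), 89.73043823242188)
timer 0.11115237236717718 ((0.4901377558708191, 0.21624591946601868), (0.041911352425813675, 0.041454017162323), 1.2827272415161133)
jar 0.143605359660816 ((0.6575466394424438, 0.17930856347084045), (0.054321881383657455, 0.05312355235219002), 65.71407318115234)
mug 0.09805107880530801 ((0.5808936953544617, 0.4467625021934509), 
[... 523 characters left out ...]
dtype=float32), np.float64(0.0496))
191 219 [ 0.51274259 -0.12932226  0.05256145] [ 0.37172631 -0.1418485   0.0525622 ] -0.1762387169563047 -0.08220476345644602 -0.18746328462083636 -0.09272008830639274
((0.4329589009284973, -0.13701194524765015), (0.1833801567554474, 0.13559991121292114), 12.142563819885254)
timer 0.10617393617536183 ((0.48879173398017883, 0.2145056277513504), (0.04553064703941345, 0.04246087372303009), 25.095703125)
jar 0.13838949868469236 ((0.6544408798217773, 0.17395365238189697), (0.05127894878387451, 0.04983188211917877), 83.41714477539062)
mug 0.09387395260251455 ((0.5741605162620544, 0.44356071949005127), (0.0891447588801384, 0.07981151342391968), 29.414260864257812)
```

```bash
cat > go.py <<'E'
# target X Y Z [yaw of tool y]: shift in present tool axes (mm) after levelling turn; row count
import sys
from h import *
def go(X,Y,Z,yaw=None):
    o=bot.get_obs();r=R.from_quat(o["tool_rot"]);y=r.as_matrix()[:,1];cur=np.arctan2(y[1],y[0])
    dy=0 if yaw is None else (yaw-cur+np.pi)%(2*np.pi)-np.pi
    yw=cur+dy;A=np.array([[np.sin(yw)*-1,np.cos(yw),0],[np.cos(yw),np.sin(yw),0],[0,0,-1]]).T
    d=A.T@(np.array([X,Y,Z])-o["eef_pos"])*1000
    tilt=np.arccos(-r.as_matrix()[2,2])
    print("t",round(o["clock"],2),"pos",np.round(o["eef_pos"],4),"yaw",round(cur,3),"tilt",round(tilt,4),"w",round(o["grip_width"],4),"j",np.round(o["joint_pos"],2))
    print("turn wz",round(-dy,3),"shift",np.round(d,1),"rows>=",int(np.ceil(np.linalg.norm(d)/60)))
if __name__=="__main__": go(*map(float,sys.argv[1:]))
E
python3 -m creep '[[[0,0,0],[0,0,-0.18]],[[0,0,0],[0,0,-0.18]],[[0,0,0],[0,0,-0.02]]]' 70; python3 go.py 0.4136 0.082 0.09 1.641
```

```text
clock: 1.27
eef_pos: [0.1548, 0.4754, 0.2313]
tool_rot: [-0.032, 0.999, 0.0, 0.0]
ft_force: [0.4, -0.2, 0.2]
grip_width: 0.0697
grasp_force: 0.0
t 1.27 pos [0.1548 0.4754 0.2313] yaw 1.635 tilt 0.0 w 0.0697 j [1.26 0.24 0.01 1.34 0.   1.19]
turn wz -0.006 shift [-230.6 -410.6  141.3] rows>= 9
```

```bash
python3 -m creep '[[[-23,-41,5],[0,0,0]],[[-23,-41,5],[0,0,0]],[[-23,-41,5],[0,0,0]],[[-23,-41,10],[0,0,0]],[[-23,-41,10],[0,0,0]],[[-23,-41,10],[0,0,0]],[[-23,-41,15],[0,0,0]],[[-23,-41,15],[0,0,0]],[[-23,-41,15],[0,0,0]],[[-24,-42,10],[0,0,0]],[[0,0,0],[0,0,0]]]'; python3 go.py 0.4136 0.082 0.018 1.641
cat > s.py <<'E'
import sys
from h import *
p=vision.camera("scene");x,y,w=map(int,sys.argv[2:5]);cv2.imwrite(f"pics/{sys.argv[1]}.png",cv2.resize(p["image"][y:y+w*3//4,x:x+w],(800,600),interpolation=cv2.INTER_CUBIC))
E
python3 s.py c1 280 220 160
```

```text
clock: 2.65
eef_pos: [0.4131, 0.078, 0.1307]
tool_rot: [-0.029, 1.0, -0.0, -0.0]
ft_force: [-0.7, 1.0, -1.0]
grip_width: 0.0695
grasp_force: 0.0
t 2.65 pos [0.4131 0.078  0.1307] yaw 1.628 tilt 0.0008 w 0.0695 j [ 0.19  0.16 -0.37  1.04 -0.    0.13]
turn wz -0.013 shift [ -0.8   4.  112.7] rows>= 2
```

View pics/c1.png

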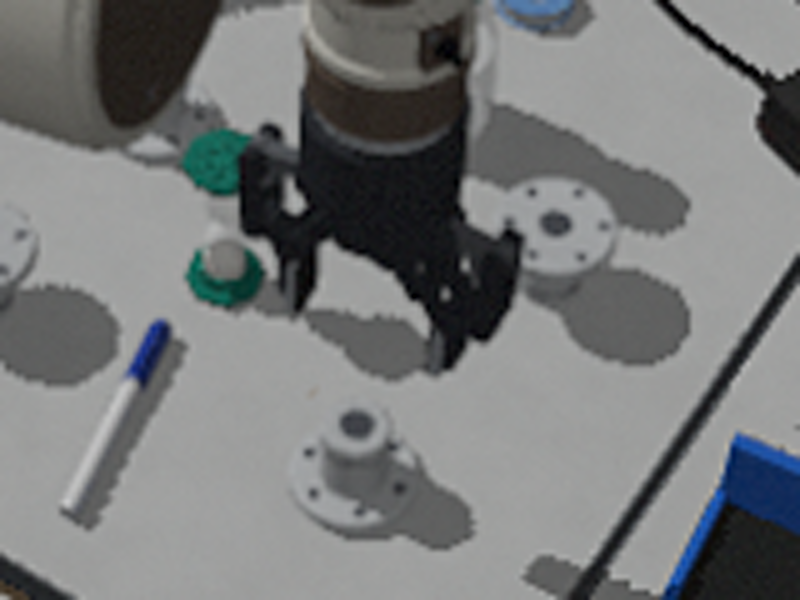

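The fingers (tips near (290,305) and (440,365) in the crop) straddle the crown-up flange at (358,460). Lowering and closing.

```bash
python3 -m creep '[[[0,4,40],[0,0,-0.012]],[[-1,0,40],[0,0,0]],[[0,0,32],[0,0,0]],[[0,0,0],[0,0,0]]]'; python3 -m creep '[[[0,0,0],[0,0,0]],[[0,0,0],[0,0,0]],[[0,0,0],[0,0,0]],[[0,0,0],[0,0,0]]]' 20;  python3 go.py 0.473 -0.132 0.13 1.641
```

```text
clock: 3.2
eef_pos: [0.41, 0.0851, 0.0179]
tool_rot: [-0.039, 0.999, -0.0, -0.003]
ft_force: [0.2, -0.3, 0.6]
grip_width: 0.0701
grasp_force: 0.0
clock: 3.7
eef_pos: [0.4143, 0.0849, 0.0212]
tool_rot: [-0.039, 0.999, 0.0, 0.002]
ft_force: [-0.9, 0.5, 5.0]
grip_width: 0.0341
grasp_force: 59.6
t 3.7 pos [0.4143 0.0849 0.0212] yaw 1.648 tilt 0.0038 w 0.0341 j [ 0.2   0.31 -0.52  0.74  0.    0.12]
turn wz 0.007 shift [ -43.3 -220.4 -108.8] rows>= 5
```

```bash
python3 -m creep '[[[0,0,-30],[0,0,0]],[[0,0,-45],[0,0,0]],[[-5,-20,-40],[0,0,0]],[[-10,-50,0],[0,0,0]],[[-10,-50,0],[0,0,0]],[[-10,-50,0],[0,0,0]],[[-8,-45,0],[0,0,0]],[[0,-5,0],[0,0,0.007]],[[0,0,0],[0,0,0]],[[0,0,0],[0,0,0]],[[0,0,0],[0,0,0]]]'
python3 go.py 0.473 -0.132 0.13 1.641
cat > t.py <<'E'
import sys
from h import *
n=sys.argv[2];p=vision.camera(n);np.savez(sys.argv[1]+".npz",**{k:np.array(v) for k,v in p.items()})
x,y,w=map(int,sys.argv[3:6]);cv2.imwrite(f"pics/{sys.argv[1]}.png",cv2.resize(p["image"][y:y+w*3//4,x:x+w],(800,600),interpolation=cv2.INTER_CUBIC))
E
python3 t.py c2 scene 350 230 160
```

```text
clock: 5.08
eef_pos: [0.4725, -0.1305, 0.1345]
tool_rot: [-0.036, 0.999, 0.0, -0.0]
ft_force: [0.7, 0.5, -3.3]
grip_width: 0.0345
grasp_force: 60.8
t 5.08 pos [ 0.4725 -0.1305  0.1345] yaw 1.643 tilt 0.0002 w 0.0345 j [-0.27  0.29 -0.2   1.09  0.   -0.34]
turn wz 0.002 shift [-0.4 -1.5  4.5] rows>= 1
```

View pics/c2.png

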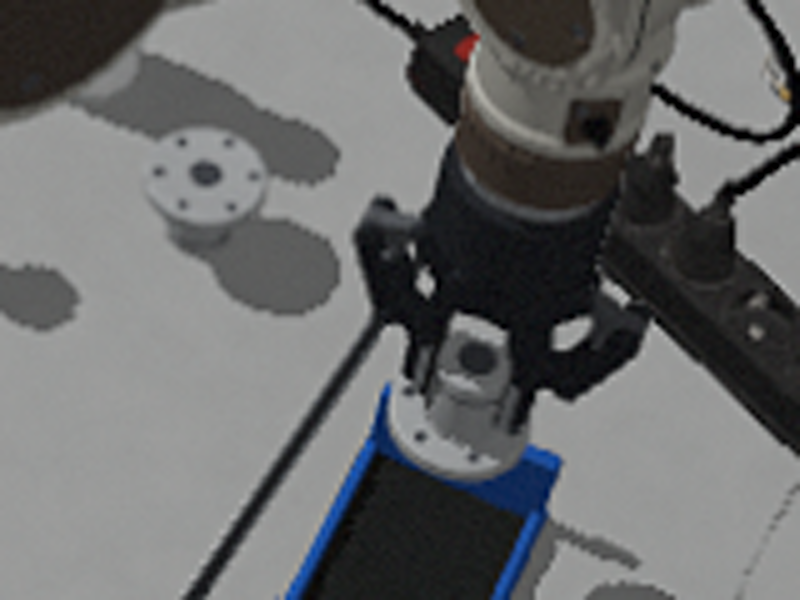

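```bash
cat > f.py <<'E'
import sys
from h import *
from scipy.optimize import least_squares
# fit carried/placed disc of radius r at height z near c, using front-edge points from the scene view
def fit(f,c,z,r,band=.005):
    W=cloud(dict(np.load(f)));m=(np.abs(W[...,2]-z)<band)&(np.hypot(W[...,0]-c[0],W[...,1]-c[1])<r+.012)
    q=W[m][:,:2];h=cv2.convexHull(q.astype(np.float32))[:,0]
    h=h[(h[:,0]-h.mean(0)[0])<.0]
    s=least_squares(lambda p:np.hypot(h[:,0]-p[0],h[:,1]-p[1])-r,c,loss="soft_l1",f_scale=.001)
    return np.round(s.x,4),len(q),np.round(np.median(W[m][:,2]),4),np.round(q.min(0),4),np.round(q.max(0),4),round(np.sqrt(np.mean(s.fun**2)),4)
if __name__=="__main__":
    a=list(map(float,sys.argv[2:]));print(fit(sys.argv[1],a[:2],a[2],a[3]))
E
python3 f.py c2.npz .4725 -.1305 .122 .034
for z in .155 .160 .165; do python3 f.py c2.npz .4725 -.1305 $z .018; done
python3 f.py scene0.npz .4125 .081 .009 .034; python3 f.py scene0.npz .586 .063 .0497 .034
```

```text
(array([ 0.4702, -0.1318]), 263, np.float64(0.1219), array([ 0.4358, -0.1636]), array([ 0.485, -0.096]), np.float64(0.0008))
(array([ 0.464 , -0.1267]), 67, np.float64(0.1554), array([ 0.4512, -0.1605]), array([ 0.4888, -0.1038]), np.float64(0.0081))
(array([ 0.4661, -0.1384]), 167, np.float64(0.1629), array([ 0.4512, -0.1597]), array([ 0.4888, -0.1033]), np.float64(0.0103))
(array([ 0.4676, -0.1252]), 185, np.float64(0.1641), array([ 0.4536, -0.1591]), array([ 0.4878, -0.1033]), np.float64(0.0073))
(array([0.4033, 0.0785]), 283, np.float64(0.0092), array([0.3758, 0.0444]), array([0.4569, 0.1249]), np.float64(0.0037))
(array([0.5861, 0.0615]), 361, np.float64(0.0494), array([0.5519, 0.0297]), array([0.6188, 0.0947]), np.float64(0.0005))
```

```bash
python3 -m creep '[[[0,-2,30],[0,0,0]],[[0,0,35],[0,0,0]],[[0,0,25],[0,0,0]],[[0,0,12],[0,0,0]],[[0,0,4],[0,0,0]],[[0,0,0],[0,0,0]],[[0,0,0],[0,0,0]]]'; python3 go.py 0.473 -0.132 0.027 1.641
```

```text
clock: 6.0
eef_pos: [0.4737, -0.1338, 0.0293]
tool_rot: [-0.035, 0.999, -0.0, 0.001]
ft_force: [0.4, 0.2, -2.8]
grip_width: 0.0346
grasp_force: 60.8
t 6.0 pos [ 0.4737 -0.1338  0.0293] yaw 1.641 tilt 0.0021 w 0.0346 j [-0.28  0.41 -0.33  0.83 -0.   -0.35]
turn wz 0.0 shift [0.6 1.9 2.3] rows>= 1
```

```bash
python3 -m creep '[[[0,0,2],[0,0,0]],[[0,0,0],[0,0,0]]]'; python3 -m creep '[[[0,0,0],[0,0,0]],[[0,0,0],[0,0,0]],[[0,0,-35],[0,0,0]],[[0,0,-50],[0,0,0]],[[0,0,-50],[0,0,0]]]' 85;  python3 go.py 0.5885 0.064 0.11 1.641
```

```text
clock: 6.25
eef_pos: [0.4736, -0.1339, 0.0273]
tool_rot: [-0.035, 0.999, -0.0, 0.001]
ft_force: [-0.7, 0.7, 3.6]
grip_width: 0.0339
grasp_force: 61.3
clock: 6.88
eef_pos: [0.4725, -0.1335, 0.1625]
tool_rot: [-0.035, 0.999, 0.0, -0.0]
ft_force: [1.3, -1.1, -1.0]
grip_width: 0.0852
grasp_force: 0.0
t 6.88 pos [ 0.4725 -0.1335  0.1625] yaw 1.641 tilt 0.0008 w 0.0852 j [-0.28  0.27 -0.15  1.16  0.   -0.35]
turn wz -0.0 shift [-129.6  188.9   52.5] rows>= 4
```

```bash
python3 -m creep '[[[-15,22,0],[0,0,0]],[[-25,37,5],[0,0,0]],[[-25,37,10],[0,0,0]],[[-25,37,10],[0,0,0]],[[-25,37,10],[0,0,0]],[[-14,18,15],[0,0,0]],[[0,0,0],[0,0,0]],[[0,0,0],[0,0,0]],[[0,0,0],[0,0,0]]]'; python3 go.py 0.588 0.0635 0.02 1.641
```

```text
clock: 8.0
eef_pos: [0.5883, 0.062, 0.1121]
tool_rot: [-0.034, 0.999, -0.0, 0.0]
ft_force: [0.3, -1.1, -0.2]
grip_width: 0.0846
grasp_force: 0.0
t 8.0 pos [0.5883 0.062  0.1121] yaw 1.64 tilt 0.0009 w 0.0846 j [ 0.11  0.49  0.06  1.13 -0.    0.04]
turn wz -0.001 shift [ 0.2  1.5 92.1] rows>= 2
```

```bash
python3 -m creep '[[[0,1.5,30],[0,0,0]],[[0,0,35],[0,0,0]],[[0,0,27],[0,0,0]],[[0,0,0],[0,0,0]],[[0,0,0],[0,0,0]]]'; python3 -m creep '[[[0,0,0],[0,0,0]],[[0,0,0],[0,0,0]],[[0,0,0],[0,0,0]],[[0,0,0],[0,0,0]]]' 50;  python3 go.py 0.588 0.0635 0.02 1.641
```

```text
clock: 8.62
eef_pos: [0.5892, 0.0641, 0.0208]
tool_rot: [-0.035, 0.999, 0.0, 0.001]
ft_force: [0.3, 0.3, 1.0]
grip_width: 0.0847
grasp_force: 0.0
clock: 9.12
eef_pos: [0.5898, 0.0643, 0.022]
tool_rot: [-0.035, 0.999, -0.0, 0.002]
ft_force: [-1.9, -1.7, 5.8]
grip_width: 0.0659
grasp_force: 65.2
t 9.12 pos [0.5898 0.0643 0.022 ] yaw 1.641 tilt 0.0042 w 0.0659 j [ 0.11  0.58 -0.05  0.93 -0.    0.04]
turn wz -0.0 shift [ 1.9 -0.7  2. ] rows>= 1
```

```bash
python3 -m creep '[[[0,0,-30],[0,0,0]],[[0,0,-50],[0,0,0]],[[10,-10,-50],[0,0,0]],[[32,-34,0],[0,0,0]],[[32,-34,0],[0,0,0]],[[32,-34,0],[0,0,0]],[[32,-34,0],[0,0,0]],[[32,-34,0],[0,0,0]],[[16,-10,0],[0,0,0]],[[0,0,0],[0,0,0]],[[0,0,0],[0,0,0]],[[0,0,0],[0,0,0]]]';  python3 go.py 0.4168 -0.1378 0.1 1.641; python3 t.py c3 scene 350 230 160
```

```text
clock: 10.62
eef_pos: [0.4169, -0.1374, 0.1494]
tool_rot: [-0.036, 0.999, 0.0, 0.0]
ft_force: [0.5, 0.6, -0.8]
grip_width: 0.0658
grasp_force: 67.2
t 10.62 pos [ 0.4169 -0.1374  0.1494] yaw 1.643 tilt 0.0006 w 0.0658 j [-0.32  0.18 -0.3   1.1   0.   -0.39]
turn wz 0.002 shift [ 0.1 -0.4 49.4] rows>= 1
```

View pics/c3.png

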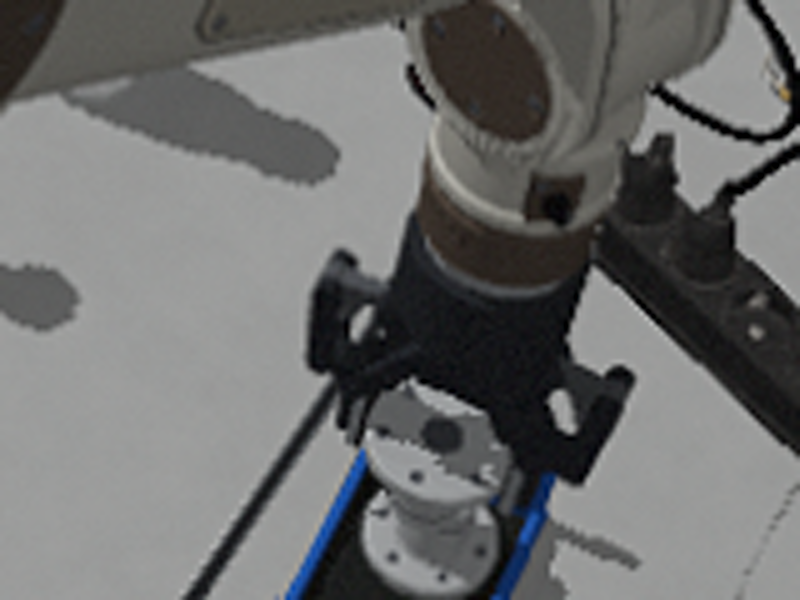

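The held crown-down flange (brim near (440,440) in the crop) is level. U1's brim at (430,550) is seated in the tray. I fit both discs.

```bash
cat > pl.py <<'E'
from h import *
W=cloud(dict(np.load("c3.npz")))
m=(np.hypot(W[...,0]-.445,W[...,1]+.133)<.11)
h,e=np.histogram(W[m][:,2],bins=np.arange(0,.2,.004));print([(round(a,3),b) for a,b in zip(e,h) if b>15])
E
python3 pl.py; python3 f.py c3.npz .471 -.134 .014 .034; for z in .174 .178; do python3 f.py c3.npz .4169 -.1374 $z .034; done
```

```text
[(np.float64(0.0), np.int64(1099)), (np.float64(0.004), np.int64(488)), (np.float64(0.008), np.int64(211)), (np.float64(0.012), np.int64(305)), (np.float64(0.016), np.int64(100)), (np.float64(0.02), np.int64(48)), (np.float64(0.024), np.int64(51)), (np.float64(0.028), np.int64(39)), (np.float64(0.032), np.int64(47)), (np.float64(0.036), np.int64(47)), (np.float64(0.04), np.int64(52)), (np.float64(0.044), np.int64(37)), (np.float64(0.048), np.int64(61)), (np.float64(0.052), np.int64(99)), (np.float64(0.056), np.int64(39)), (np.float64(0.132), np.int64(17)), (np.float64(0.168), np.int64(31)), (np.float64(0.172), np.int64(83)), (np.float64(0.176), np.int64(412)), (np.float64(0.18), np.int64(86))]
(array([ 0.4639, -0.1433]), 311, np.float64(0.0137), array([ 0.428 , -0.1793]), array([ 0.5075, -0.0881]), np.float64(0.0077))
(array([ 0.4132, -0.1368]), 431, np.float64(0.1772), array([ 0.3802, -0.1823]), array([ 0.4362, -0.0939]), np.float64(0.0053))
(array([ 0.4136, -0.1382]), 563, np.float64(0.1781), array([ 0.3802, -0.1826]), array([ 0.4362, -0.0939]), np.float64(0.0051))
```

```bash
sed -i 's|W=cloud(dict(np.load(f)));m=|p=dict(np.load(f));W=cloud(p);I=p["image"].astype(int);m=(I.min(-1)>60)\&(np.ptp(I,axis=-1)<30)\&|' f.py
python3 f.py c3.npz .471 -.134 .0145 .034; for z in .176 .178; do python3 f.py c3.npz .414 -.1374 $z .034; done; python3 f.py c2.npz .4725 -.1305 .122 .034
```

```text
(array([ 0.4716, -0.1344]), 262, np.float64(0.0141), array([ 0.4365, -0.1677]), array([ 0.4985, -0.0999]), np.float64(0.0008))
(array([ 0.4132, -0.1379]), 486, np.float64(0.1779), array([ 0.3802, -0.1771]), array([ 0.4362, -0.1   ]), np.float64(0.0032))
(array([ 0.4135, -0.1383]), 484, np.float64(0.178), array([ 0.3802, -0.1771]), array([ 0.4362, -0.1   ]), np.float64(0.0032))
(array([ 0.4706, -0.1321]), 251, np.float64(0.1219), array([ 0.436 , -0.1636]), array([ 0.4831, -0.096 ]), np.float64(0.0006))
```

```bash
python3 -m creep '[[[0,0,30],[0,0,0]],[[0,0,40],[0,0,0]],[[0,0,30],[0,0,0]],[[0,0,13],[0,0,0]],[[0,0,5],[0,0,0]],[[0,0,0],[0,0,0]],[[0,0,0],[0,0,0]]]'; python3 go.py 0.4168 -0.1378 0.028 1.641
```

```text
clock: 11.55
eef_pos: [0.4171, -0.1384, 0.0323]
tool_rot: [-0.035, 0.999, -0.0, 0.001]
ft_force: [-0.1, -0.1, -2.5]
grip_width: 0.0653
grasp_force: 67.2
t 11.55 pos [ 0.4171 -0.1384  0.0323] yaw 1.641 tilt 0.0023 w 0.0653 j [-0.32  0.32 -0.46  0.78 -0.   -0.39]
turn wz 0.0 shift [0.2 0.6 4.3] rows>= 1
```

```bash
python3 -m creep '[[[0,0,3],[0,0,0]],[[0,0,1],[0,0,0]],[[0,0,0],[0,0,0]]]'; python3 -m creep '[[[0,0,0],[0,0,0]],[[0,0,0],[0,0,0]],[[0,0,-40],[0,0,0]],[[0,0,-60],[0,0,0]],[[0,0,-60],[0,0,0]],[[0,0,-30],[0,0,0]]]' 85;  python3 go.py 0.5645 0.317 0.22 1.641
```

```text
clock: 11.92
eef_pos: [0.4164, -0.1383, 0.028]
tool_rot: [-0.035, 0.999, -0.0, 0.001]
ft_force: [-1.6, 0.5, 4.7]
grip_width: 0.0655
grasp_force: 67.7
clock: 12.68
eef_pos: [0.4174, -0.1386, 0.2208]
tool_rot: [-0.035, 0.999, -0.001, 0.003]
ft_force: [0.6, 0.0, 0.4]
grip_width: 0.0849
grasp_force: 0.0
t 12.68 pos [ 0.4174 -0.1386  0.2208] yaw 1.641 tilt 0.0054 w 0.0849 j [-0.32  0.12 -0.17  1.27 -0.   -0.39]
turn wz 0.0 shift [-178.7  444.1    0.8] rows>= 8
```

```bash
python3 -m creep '[[[-20,49,0],[0,0,0]],[[-20,49,0],[0,0,0]],[[-20,49,0],[0,0,0]],[[-20,49,0],[0,0,0]],[[-20,49,0],[0,0,0]],[[-20,49,0],[0,0,0]],[[-20,49,0],[0,0,0]],[[-20,49,0],[0,0,0]],[[-19,52,0],[0,0,0]],[[0,0,0],[0,0,0]],[[0,0,0],[0,0,0]],[[0,0,0],[0,0,0]]]' 70; python3 go.py 0.5645 0.317 0.12 1.641;python3 t.py c4 scene 350 260 160;  python3 f.py c4.npz .471 -.134 .0145 .034; for z in .056; do python3 f.py c4.npz .414 -.1374 $z .034; done
```

```text
clock: 14.18
eef_pos: [0.5633, 0.3161, 0.2176]
tool_rot: [-0.034, 0.999, -0.0, -0.0]
ft_force: [0.2, -0.3, 0.1]
grip_width: 0.0702
grasp_force: 0.0
t 14.18 pos [0.5633 0.3161 0.2176] yaw 1.64 tilt 0.0003 w 0.0702 j [ 0.51  0.55  0.43  1.45 -0.    0.44]
turn wz -0.001 shift [-1.2  0.8 97.6] rows>= 2
(array([ 0.4756, -0.1343]), 116, np.float64(0.014), array([ 0.4577, -0.1676]), array([ 0.4998, -0.1009]), np.float64(0.0005))
(array([ 0.4129, -0.1394]), 545, np.float64(0.0565), array([ 0.3781, -0.1718]), array([ 0.4593, -0.1061]), np.float64(0.0012))
```

View pics/c4.png

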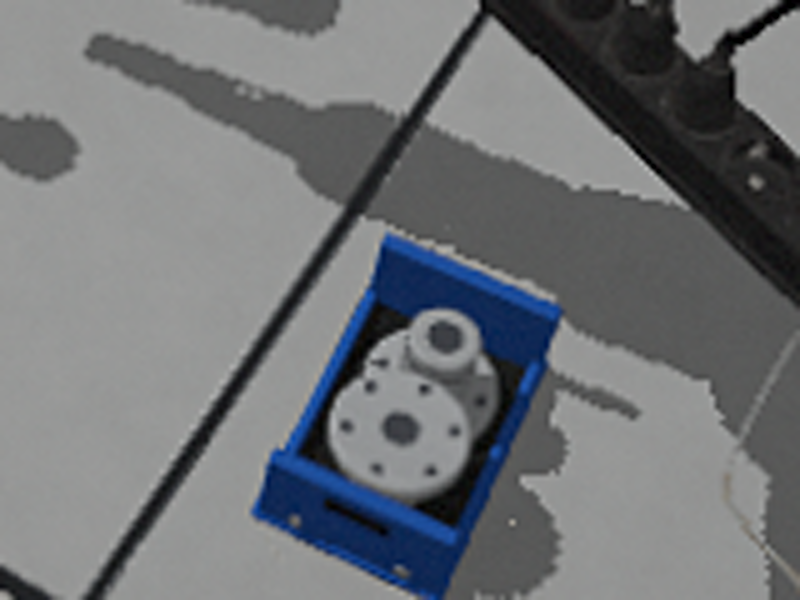

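Both lower flanges are seated: the crown-down one at (400,430) and the crown-up one at (445,340), with brims overlapping. Picking the second crown-up flange.

```bash
python3 -m creep '[[[-1,1,40],[0,0,0]],[[0,0,50],[0,0,0]],[[0,0,50],[0,0,0]],[[0,0,40],[0,0,0]],[[0,0,18],[0,0,0]],[[0,0,0],[0,0,0]],[[0,0,0],[0,0,0]]]'; python3 -m creep '[[[0,0,0],[0,0,0]],[[0,0,0],[0,0,0]],[[0,0,0],[0,0,0]],[[0,0,0],[0,0,0]]]' 20;  python3 go.py 0.5645 0.317 0.02 1.641
```

```text
clock: 15.1
eef_pos: [0.5659, 0.319, 0.0217]
tool_rot: [-0.035, 0.999, 0.001, 0.002]
ft_force: [0.6, 0.2, 0.8]
grip_width: 0.0697
grasp_force: 0.0
clock: 15.6
eef_pos: [0.5654, 0.3189, 0.0211]
tool_rot: [-0.035, 0.999, 0.001, 0.001]
ft_force: [-0.3, 0.5, 5.8]
grip_width: 0.0343
grasp_force: 60.5
t 15.6 pos [0.5654 0.3189 0.0211] yaw 1.641 tilt 0.0031 w 0.0343 j [ 0.51  0.68  0.13  1.02 -0.    0.44]
turn wz -0.0 shift [ 1.1 -1.8  1.1] rows>= 1
```

```bash
python3 -m creep '[[[0,0,-30],[0,0,0]],[[0,0,-55],[0,0,0]],[[0,0,-60],[0,0,0]],[[0,0,-40],[0,0,0]]]'; python3 -m creep '[[[20,-45,0],[0,0,0]],[[20,-50,0],[0,0,0]],[[20,-50,0],[0,0,0]],[[20,-50,0],[0,0,0]],[[20,-50,0],[0,0,0]],[[20,-50,0],[0,0,0]],[[20,-50,0],[0,0,0]],[[20,-50,0],[0,0,0]],[[20,-50,20],[0,0,0]],[[0,-1,20],[0,0,0]],[[0,0,0],[0,0,0]],[[0,0,0],[0,0,0]]]';  python3 go.py 0.4168 -0.1383 0.16 1.641; python3 t.py c5 scene 350 230 160; python3 pl.py; for z in .148 .15 .152; do python3 f.py c5.npz .414 -.1383 $z .034;done
```

```text
clock: 16.1
eef_pos: [0.5648, 0.3189, 0.2075]
tool_rot: [-0.035, 0.999, 0.001, 0.001]
ft_force: [0.1, 0.2, -1.6]
grip_width: 0.034
grasp_force: 60.3
clock: 17.6
eef_pos: [0.4164, -0.1387, 0.1648]
tool_rot: [-0.036, 0.999, 0.0, 0.0]
ft_force: [0.4, 0.0, -1.9]
grip_width: 0.0341
grasp_force: 60.5
t 17.6 pos [ 0.4164 -0.1387  0.1648] yaw 1.642 tilt 0.0005 w 0.0341 j [-0.32  0.16 -0.27  1.14  0.   -0.39]
turn wz 0.001 shift [-0.4  0.4  4.8] rows>= 1
[(np.float64(0.0), np.int64(1099)), (np.float64(0.004), np.int64(488)), (np.float64(0.008), np.int64(211)), (np.float64(0.012), np.int64(305)), (np.float64(0.016), np.int64(100)), (np.float64(0.02), np.int64(48)), (np.float64(0.024), np.int64(51)), (np.float64(0.028), np.int64(39)), (np.float64(0.032), np.int64(47)), (np.float64(0.036), np.int64(47)), (np.float64(0.04), np.int64(52)), (np.float64(0.044), np.int64(37)), (np.float64(0.048), np.int64(61)), (np.float64(0.052), np.int64(99)), (np.float64(0.056), np.int64(39)), (np.float64(0.132), np.int64(17)), (np.float64(0.168), np.int64(31)), (np.float64(0.172), np.int64(83)), (np.float64(0.176), np.int64(412)), (np.float64(0.18), np.int64(86))]
(array([ 0.4143, -0.1397]), 219, np.float64(0.1512), array([ 0.3807, -0.1722]), array([ 0.4303, -0.1054]), np.float64(0.0005))
(array([ 0.4142, -0.1397]), 271, np.float64(0.1518), array([ 0.3807, -0.1722]), array([ 0.4303, -0.1054]), np.float64(0.0005))
(array([ 0.4143, -0.1395]), 280, np.float64(0.1522), array([ 0.3807, -0.1722]), array([ 0.4297, -0.1061]), np.float64(0.0006))
```

```bash
python3 -m creep '[[[0,0,25],[0,0,0]],[[0,0,30],[0,0,0]],[[0,0,20],[0,0,0]],[[0,0,8],[0,0,0]],[[0,0,0],[0,0,0]],[[0,0,0],[0,0,0]]]'; python3 go.py 0.4168 -0.1383 0.079 1.641
```

```text
clock: 18.4
eef_pos: [0.4171, -0.1392, 0.0824]
tool_rot: [-0.035, 0.999, -0.0, 0.001]
ft_force: [0.5, 0.0, -1.7]
grip_width: 0.034
grasp_force: 60.5
t 18.4 pos [ 0.4171 -0.1392  0.0824] yaw 1.642 tilt 0.0021 w 0.034 j [-0.32  0.25 -0.4   0.92  0.   -0.39]
turn wz 0.001 shift [0.2 0.9 3.4] rows>= 1
```

```bash
python3 -m creep '[[[0,0,2],[0,0,0]],[[0,0,1.5],[0,0,0]],[[0,0,0],[0,0,0]]]'; python3 -m creep '[[[0,0,0],[0,0,0]],[[0,0,0],[0,0,0]],[[0,0,-40],[0,0,0]],[[0,0,-60],[0,0,0]],[[0,0,-30],[0,0,0]]]' 85;  python3 go.py 0.3995 0.3195 0.12 1.641
```

```text
clock: 18.77
eef_pos: [0.4168, -0.1393, 0.0791]
tool_rot: [-0.035, 0.999, -0.0, 0.001]
ft_force: [-1.2, 0.3, 6.5]
grip_width: 0.0342
grasp_force: 61.4
clock: 19.4
eef_pos: [0.4173, -0.1395, 0.2108]
tool_rot: [-0.035, 0.999, -0.001, 0.002]
ft_force: [-0.1, -0.3, -0.5]
grip_width: 0.0853
grasp_force: 0.0
t 19.4 pos [ 0.4173 -0.1395  0.2108] yaw 1.641 tilt 0.0044 w 0.0853 j [-0.32  0.13 -0.19  1.25 -0.   -0.39]
turn wz -0.0 shift [-14.4 459.2  90.8] rows>= 8
```

```bash
python3 -m creep '[[[-2,51,0],[0,0,0]],[[-2,51,0],[0,0,0]],[[-2,51,0],[0,0,0]],[[-2,51,0],[0,0,0]],[[-2,51,0],[0,0,0]],[[-2,51,0],[0,0,0]],[[-2,51,0],[0,0,0]],[[0,51,20],[0,0,0]],[[0,51,30],[0,0,0]],[[0,0,40],[0,0,0]],[[0,0,0],[0,0,0]],[[0,0,0],[0,0,0]]]'; python3 go.py 0.3995 0.3195 0.02 1.641; python3 t.py c6 scene 350 230 160;  python3 f.py c6.npz .414 -.1387 .0655 .034; for z in .107; do python3 f.py c6.npz .4143 -.1387 $z .018;done; python3 f.py c6.npz .4716 -.1344 .056 .018
```

```text
clock: 20.9
eef_pos: [0.3983, 0.3197, 0.1188]
tool_rot: [-0.035, 0.999, 0.0, 0.0]
ft_force: [-0.4, 0.7, 0.9]
grip_width: 0.0851
grasp_force: 0.0
t 20.9 pos [0.3983 0.3197 0.1188] yaw 1.64 tilt 0.0008 w 0.0851 j [ 0.68  0.34 -0.17  1.07 -0.    0.61]
turn wz -0.001 shift [-1.1 -0.3 98.8] rows>= 2
(array([ 0.4149, -0.1405]), 290, np.float64(0.0662), array([ 0.3798, -0.1727]), array([ 0.444 , -0.1057]), np.float64(0.0007))
(array([ 0.4138, -0.1404]), 137, np.float64(0.1079), array([ 0.3959, -0.1586]), array([ 0.4333, -0.1226]), np.float64(0.0005))
(array([ 0.4722, -0.1352]), 64, np.float64(0.0568), array([ 0.4591, -0.1515]), array([ 0.4895, -0.1168]), np.float64(0.0012))
```

View pics/c6.png

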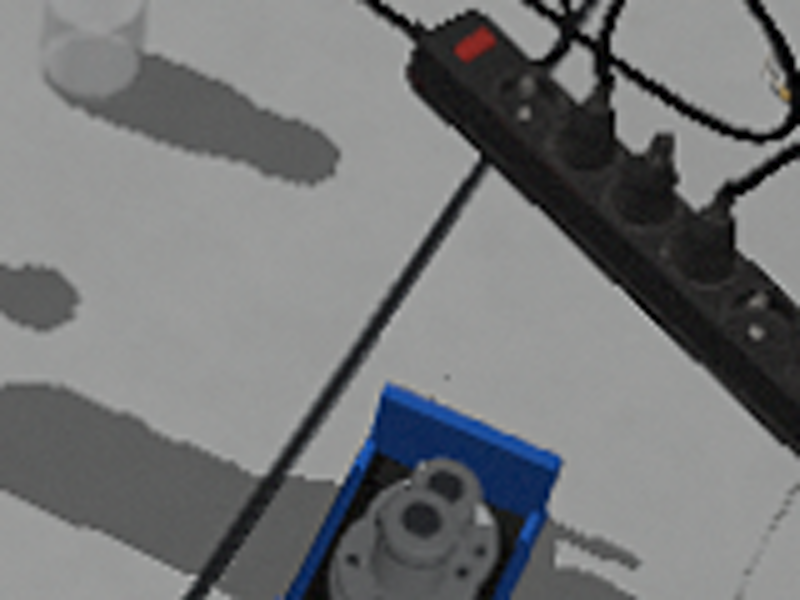

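U2 (crown at (420,520)) sits squarely on D1, and U1's crown at (445,485) is free. Picking the last flange.

```bash
python3 -m creep '[[[-1,0,30],[0,0,0]],[[0,0,38],[0,0,0]],[[0,0,29],[0,0,0]],[[0,0,0],[0,0,0]],[[0,0,0],[0,0,0]]]'; python3 -m creep '[[[0,0,0],[0,0,0]],[[0,0,0],[0,0,0]],[[0,0,0],[0,0,0]],[[0,0,0],[0,0,0]]]' 50; python3 -m creep '[[[0,0,-30],[0,0,0]],[[0,0,-55],[0,0,0]],[[0,0,-60],[0,0,0]],[[0,0,-50],[0,0,0]],[[0,0,0],[0,0,0]]]'; python3 go.py 0.4742 -0.1342 0.21 1.641
```

```text
clock: 21.58
eef_pos: [0.4005, 0.3206, 0.0229]
tool_rot: [-0.035, 0.999, 0.001, 0.001]
ft_force: [0.4, 0.2, 1.1]
grip_width: 0.0851
grasp_force: 0.0
clock: 22.08
eef_pos: [0.4004, 0.3207, 0.0236]
tool_rot: [-0.035, 0.999, 0.001, 0.002]
ft_force: [-1.6, -2.1, 9.6]
grip_width: 0.0658
grasp_force: 64.0
clock: 22.7
eef_pos: [0.4012, 0.3218, 0.2215]
tool_rot: [-0.035, 0.999, 0.003, 0.005]
ft_force: [0.2, 1.4, -3.3]
grip_width: 0.0656
grasp_force: 67.7
t 22.7 pos [0.4012 0.3218 0.2215] yaw 1.641 tilt 0.0114 w 0.0656 j [0.68 0.26 0.01 1.31 0.   0.61]
turn wz 0.0 shift [ -40.8 -460.    11.5] rows>= 8
```

```bash
python3 -m creep '[[[-4,-45,0],[0,0,0]],[[-5,-52,0],[0,0,0]],[[-5,-52,0],[0,0,0]],[[-5,-52,0],[0,0,0]],[[-5,-52,0],[0,0,0]],[[-5,-52,0],[0,0,0]],[[-5,-52,0],[0,0,0]],[[-5,-52,0],[0,0,0]],[[-2,-51,10],[0,0,0]],[[0,0,0],[0,0,0]],[[0,0,0],[0,0,0]],[[0,0,0],[0,0,0]]]';  python3 go.py 0.4742 -0.1342 0.16 1.641; python3 t.py c7 scene 350 200 160; for z in .235 .238 .241; do python3 f.py c7.npz .4722 -.1352 $z .034;done
```

```text
clock: 24.2
eef_pos: [0.4716, -0.1349, 0.2055]
tool_rot: [-0.036, 0.999, 0.0, -0.0]
ft_force: [-0.2, 0.1, -3.0]
grip_width: 0.0651
grasp_force: 68.1
t 24.2 pos [ 0.4716 -0.1349  0.2055] yaw 1.643 tilt 0.001 w 0.0651 j [-0.28  0.24 -0.07  1.27  0.   -0.35]
turn wz 0.002 shift [-2.6  0.6 45.5] rows>= 1
(array([ 0.4685, -0.139 ]), 483, np.float64(0.2327), array([ 0.4346, -0.1744]), array([ 0.4982, -0.0975]), np.float64(0.0037))
(array([ 0.4684, -0.1364]), 213, np.float64(0.2341), array([ 0.4353, -0.1744]), array([ 0.4971, -0.0975]), np.float64(0.004))
(array([ 0.472 , -0.1397]), 26, np.float64(0.2379), array([ 0.4406, -0.1743]), array([ 0.4906, -0.0975]), np.float64(0.0048))
```

View pics/c7.png

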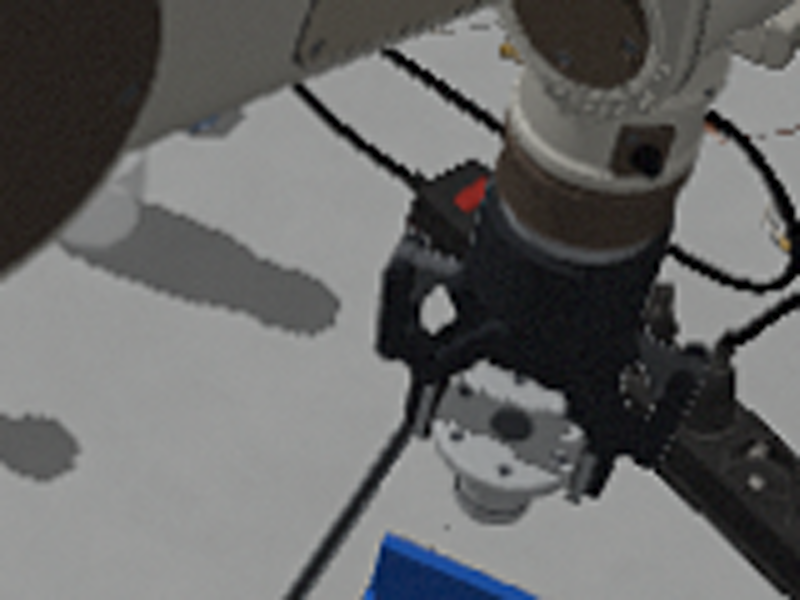

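The flange is held level at (510,440) in the crop. About 3 mm more in +x is needed, then lower.

```bash
python3 -m creep '[[[-3,1,30],[0,0,0]],[[0,0,35],[0,0,0]],[[0,0,30],[0,0,0]],[[0,0,18],[0,0,0]],[[0,0,6],[0,0,0]],[[0,0,0],[0,0,0]],[[0,0,0],[0,0,0]]]'; python3 go.py 0.4748 -0.134 0.0816 1.641
```

```text
clock: 25.12
eef_pos: [0.4759, -0.1349, 0.0879]
tool_rot: [-0.035, 0.999, -0.0, 0.001]
ft_force: [0.3, -0.0, -3.0]
grip_width: 0.0651
grasp_force: 68.2
t 25.12 pos [ 0.4759 -0.1349  0.0879] yaw 1.642 tilt 0.0022 w 0.0651 j [-0.28  0.34 -0.25  0.97  0.   -0.35]
turn wz 0.001 shift [1.  1.  6.3] rows>= 1
```

```bash
python3 -m creep '[[[1,1,4],[0,0,0]],[[0,0,2],[0,0,0]],[[0,0,0],[0,0,0]],[[0,0,0],[0,0,0]]]'; python3 go.py 0.4748 -0.134 0.0816 1.641; python3 -m creep '[[[0,0,0.5],[0,0,0]],[[0,0,0],[0,0,0]]]'
```

```text
clock: 25.62
eef_pos: [0.4742, -0.134, 0.0817]
tool_rot: [-0.035, 0.999, -0.0, 0.001]
ft_force: [-1.9, 1.1, 5.2]
grip_width: 0.0655
grasp_force: 68.8
t 25.62 pos [ 0.4742 -0.134   0.0817] yaw 1.641 tilt 0.0012 w 0.0655 j [-0.28  0.35 -0.27  0.96  0.   -0.35]
turn wz -0.0 shift [-0.6 -0.   0.1] rows>= 1
clock: 25.88
eef_pos: [0.4743, -0.134, 0.0817]
tool_rot: [-0.035, 0.999, -0.0, 0.001]
ft_force: [-2.6, 1.6, 8.8]
grip_width: 0.0653
grasp_force: 69.1
```

Seated with contact. Release, lift and move aside to look.

```bash
python3 -m creep '[[[0,0,0],[0,0,0]],[[0,0,0],[0,0,0]],[[0,0,0],[0,0,0]],[[0,0,-25],[0,0,0]],[[0,0,-50],[0,0,0]],[[0,0,-50],[0,0,0]],[[0,40,0],[0,0,0]],[[0,50,0],[0,0,0]],[[0,50,0],[0,0,0]],[[0,50,0],[0,0,0]],[[0,0,0],[0,0,0]],[[0,0,0],[0,0,0]]]' 85; python3 t.py c8 scene 350 230 160; for z in .106; do python3 f.py c8.npz .4722 -.1352 $z .034;done; python3 f.py c8.npz .4143 -.1387 .0655 .034; python3 f.py c8.npz .4143 -.1387 .107 .018;  python3 t.py c9 top 420 230 100; python3 - <<'E'
from m import *
W=cloud(dict(np.load("c9.npz")))
print(disc(W,(.475,-.1325),.11,.04),disc(W,(.4165,-.1375),.11,.022))
p=np.load("c9.npz")
E
```

```text
clock: 27.38
eef_pos: [0.4605, 0.0553, 0.2052]
tool_rot: [-0.035, 0.999, -0.0, -0.0]
ft_force: [0.1, 0.4, 0.7]
grip_width: 0.0846
grasp_force: 0.0
(array([ 0.4609, -0.1362]), 460, np.float64(0.1081), array([ 0.4263, -0.1675]), array([ 0.5059, -0.1024]), np.float64(0.0035))
(array([ 0.4151, -0.1395]), 302, np.float64(0.0664), array([ 0.3802, -0.1721]), array([ 0.459 , -0.1061]), np.float64(0.001))
(array([ 0.4144, -0.1406]), 193, np.float64(0.1079), array([ 0.3964, -0.1589]), array([ 0.4431, -0.1226]), np.float64(0.0006))
0 0
```

View pics/c8.png

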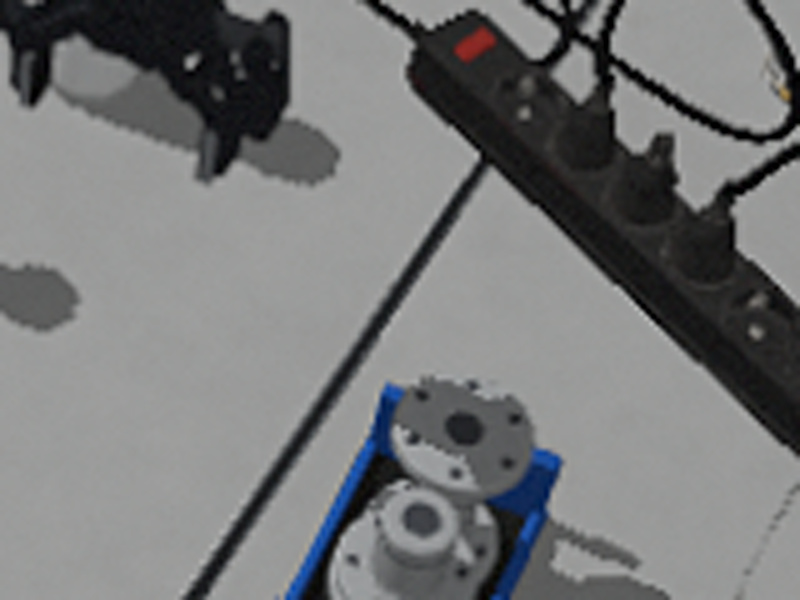

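The final view shows D2 level on U1 (brim centre about (465,428)) and U2 on D1 (crown (420,520)). The depth extents put D2's centre at (.472,-.135), over U1's crown, with its top at 0.108. Handing in.

```bash
python3 -c "from workcell import workorder;print(workorder.job_done())"
```

```text
the job is handed in; nothing more can be done
None
```

I nested the four flanges in the tray as asked and handed the job in at about 27 s. In the last picture both stacks look level and centred to about 1 mm, and I steered clear of the bystanders but did not re-measure their positions; the hand-in call gave no verdict.

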